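Wedge the rocking beading board level

ROBOT

A 6-joint arm with a two-finger parallel gripper is mounted at the origin on the work surface. World frame = base frame: x ahead of the robot, y to its left, z up, the work surface at z = 0. Lengths are in m, angles in degrees, forces in N, time in s.
With the tool pointing down it reaches from about 0.35 to 0.875 m from the base axis. Payload 4.2 kg.
Tool frame: the origin (TCP) lies on the centre line of the jaws, within the pads' length; the fingertips stand 19 mm ahead of it and the grasp point (between the pads) is the TCP; x points along the fingers, y is the direction in which the jaws open and shut, and the axes are right-handed (so a half turn about x gives the same grasp; the last joint's range is limited). The gripper opens to 87 mm and grips with 3 to 60 N. Pads are 19 mm wide; open, the fingers measure 117 mm over their backs; the gripper's body (75 mm by 190 mm) begins 51 mm behind the grasp point.
Start: joints at [-56.287, 22.042, 0.453, 0, -68.411, -14.817], TCP at [0.202, -0.591, 0.242] pointing down, gripper open.
Joint ranges: [-179.83, 179.83], [-69.29, 118.12], [-61.27, 80.66], [-181.25, 117.63], [-171.15, -9.14], [-177.46, 177.46]. Speed limits (degrees/s): [159.86, 159.86, 180, 180, 180, 180].

INTERFACE

Orientations are given as a 3x3 rotation matrix whose columns are the frame's x, y, z axes.
In Python, from station import r, viewer, job, spotter gives the robot as it stands.
- The arm moves only by the tool play_rows, never from a script. Its argument "commands" is a list of rows, each an object of numbers: "fingers": the gripper command: -1 is fully open, 1 is shut, values between are in proportion; "tx", "ty", "tz": the shift along the tool's x, y, z normalised to -1 to 1, where 1 is 750 mm; "ax", "ay", "az": the turn, a rotation vector about the tool's x, y, z normalised to -1 to 1, where 1 is pi rad. In form: [{"fingers": .., "tx": .., "ty": .., "tz": .., "ax": .., "ay": .., "az": ..}, ...]. A call has 1 to 5 rows; each row is the pose to reach, as a shift and turn from the pose commanded when the call began, along the tool's axes at that moment, turning the shorter way round; what a row does not reach only later rows make up. A row lasts 1/12 s, in which the tool goes at most 41.7 mm and 7.16 degrees, less where a joint would pass 70% of its speed; a pose out of reach is approached as far as the arm can. A call with a number of a shift or a turn outside -1 to 1 is refused whole. A call with a gripper value outside its range is refused whole. The fingers move at their own pace and stop on an object; the grip force is fixed at half the most. Time passes only in rows, so rows that repeat a pose let the fingers close. It gives the time, the measured TCP pose, the force and the opening at its end, in the units of the state.
- r.sense(): the state, without advancing time (a new reading comes with each control period).
- viewer.capture(name): name is "scene" or "top" or "wrist"; returns a dict with "image" (420x560x3 uint8, red, green, blue), "fx", "fy", "cx", "cy" (pixels), "R" (3x3) and "t" (3): a world point X has camera coordinates R X + t; the wrist camera has in their place "mount" (4x4, takes a point from camera to tool coordinates, whose origin is the TCP and whose axes are the tool frame's). Camera axes: x right, y down, z forward; pixel columns grow to the right and rows downward; lengths in m; the calibration is good to about 2 mm. A picture is of the moment at which its call begins: read the wrist's pose just before it. There is no depth.
- job.finish_job(): hands the job in, once; it reports no verdict.
Trained networks look in a picture, given as the dict that the camera call returned (one of the last four; its "shot" number tells which), for a name from the list of things; names that differ only in an ending like _2 or _b are one class to them, and where a whole thing is asked for, a point or a joint stands for the part that bears it (a point fixed in the world has none). Each returns a list of dicts, best first, with "score" (0 to 1); they miss things now and then, are a little off and sometimes report something else, mostly with a low value. They report only what shows in the picture. A call takes as long as a camera call. They do not tell look-alikes from the thing itself.
- spotter.find_in(name, picture): "uv" ([column, row] in pixels, amid what is visible of it).
- spotter.silhouettes(name, picture): "region" (420x560 bool, what is visible of it) and "uv" ([column, row] in pixels, amid what is visible of it).
The state is a dict: "time_s": time; "joints": joint angles; "joint_velocities": joint speeds; "effort": joint torques, N m; "tcp_pos": TCP position; "ee_rot": TCP orientation; "wrist_force": force on the tool from outside, world axes, zero at the start; "moment": the same for the moment, N m; "gripper_width": opening from 0.0 (shut) to 1.0 (fully open).
Only numpy, scipy, OpenCV 4.12 (cv2) and the standard library are available. Lean on these libraries where they do the work, as an engineer would, in place of code of your own. Each camera call takes 0.05 s, during which the arm holds its last target. There are 200 camera calls.

TASK

The plywood beading board rocks because the foot under its yellow dot is too short. Push the blue wedge along the desk, thin edge first, under that foot until the board stands level on all its feet and the rocking stops, then take the hand away. Do not lift the wedge, do not press on the board, and leave everything else on the desk where it is.

Things in the scene. Friction and masses are not known exactly. Their poses are not given: they have to be found in the camera images.
- short_foot (a point): lowest point of the short foot, a black rubber dome of 20 mm radius under one corner of the board: 1 mm above the desk while the board is tipped, 9 mm when level. Its axes are the board's (z its upward normal). The wedge comes from its +y side, where nothing blocks the foot
- dot (a point): yellow dot, 18 mm wide, on the board's top right above the short foot, 56 mm above the desk when level; axes as short_foot. The 220 x 280 x 24 mm plywood board reaches from here 198 mm to +x, 22 to -x, 258 to -y, 22 to +y. A brass thread post (34 mm wide, 30 tall) stands 34 mm to +x and 34 to -y; a wooden rail, 22 mm high, lies on the -x edge
- board (a joint): tip of the board (rad): 0 = level, its three good feet down; 0.057 = tipped onto the short foot. It rocks about the line through the feet at (176, 0) and (0, -236) mm from the short foot and falls onto the short foot (about 2 N) unless that is held up; at 0 it meets the desk and stops hard. It does not slide on the desk
- wedge: loose blue plastic wedge, 120 long, 60 wide, 2 mm thick at the thin edge, 22 at the thick end; origin at the centre of its underside, x towards the thin edge (60 mm off). The board is level with the thin edge 40 mm past the foot's centre (origin 20 mm short of it); the push takes a few N up to there, then rises steeply. Friction keeps it in place when let go
- jar_green: closed glass bead jar with green beads and an aluminium lid, 60 mm across, 65 mm tall, loose, to be left alone; origin at the centre of its underside
- jar_pink: closed glass bead jar with pink beads and an aluminium lid, 60 mm across, 65 mm tall, loose, to be left alone; origin at the centre of its underside
- jar_red: closed glass bead jar with red beads and an aluminium lid, 60 mm across, 65 mm tall, loose, to be left alone; origin at the centre of its underside
- spool: small red thread spool standing upright, 28 mm across, 32 mm tall, loose, to be left alone; origin at the centre of its underside
- scissors: scissors with orange handles lying flat, about 145 mm long, 70 mm wide, 11 mm high, loose, to be left alone; origin under the pivot, x towards the blade tips
- tin: round flat steel needle tin, 66 mm across, 24 mm high, loose, to be left alone; origin at the centre of its underside
- pliers: small pliers with blue handles lying flat, 145 mm long, 42 mm wide, 11 mm high, loose, to be left alone; origin under the pivot, x towards the jaws
Mind the look-alikes: they are no part of the job. What is shaped like the wedge but grey or white is not meant.

How it is judged (in metres and radians):
At the end, for the whole second after the job is handed in: The board is level to within 0.012 rad (0.7 degrees) and still; the wedge lies flat and at rest on the desk with the short foot standing on its slope (at least 0.5 N between them) (value of joint board below 0.012 rad and contact force between wedge and board above 0.5 N and angle between wedge's own z axis and vertical below 0.05 rad and x of short_foot in the frame of wedge between -0.03 and 0.05 m and linear speed of wedge below 0.01 m/s and velocity of joint board between -0.02 and 0.02 rad/s); the robot touches nothing.
It fails at once if the wedge is lifted or tipped (more than 12 mm off the desk, or 0.2 rad) (height (world z) of wedge above 0.012 m or angle between wedge's own z axis and vertical above 0.2 rad).
It fails at once if the robot presses on the board itself with more than 3 N (contact force between any of the arm, the fingers and board above 3 N).
It fails at once if a jar, the spool, scissors, tin or pliers is moved more than 15 mm (distance of any of jar_green, jar_pink, jar_red, spool, scissors, tin, pliers from where it was at the start of the episode above 0.015 m).
It also fails if it takes over 45 s, if anything falls off the work surface, if the arm or the gripper's body presses on something with over 40 N, if the wrist force passes 120 N, or if a joint passes its speed limit or range.

## Working session

There is one attempt and no reset: what is moved stays moved. The work goes in short steps, Python scripts to look and compute and a tool call to move; the robot and the scene stay as the last step left them, time stands still between calls to the robot, and variables do not carry over. Pictures are saved under pics/ and viewed, about 8 in all and at most 12, crops included, and the job is handed in when it is done.

Besides the shell and the picture viewer there is one more tool, called after "Call:" as name(argument=value, ...) on one line, values as JSON. play_rows: Moves the arm, as the interface text tells. Its arguments: {"type":"object","properties":{"commands":{"type":"array"}},"required":["commands"]}

```bash
mkdir -p pics; cat > h.py <<'E'
import numpy as np, cv2
from station import r, viewer, job, spotter
def ray(p,uv,z):
    # world point on plane z
    R=np.array(p["R"]);t=np.array(p["t"]);C=-R.T@t
    d=R.T@np.array([(uv[0]-p["cx"])/p["fx"],(uv[1]-p["cy"])/p["fy"],1]);return C+d*(z-C[2])/d[2]
def proj(p,X):
    c=np.array(p["R"])@np.array(X)+np.array(p["t"]);return [p["fx"]*c[0]/c[2]+p["cx"],p["fy"]*c[1]/c[2]+p["cy"]]
def cap(n):
    s=r.sense();p=viewer.capture(n)
    if "mount" in p:
        T=np.eye(4);T[:3,:3]=s["ee_rot"];T[:3,3]=s["tcp_pos"];M=np.linalg.inv(T@np.array(p["mount"]));p["R"]=M[:3,:3];p["t"]=M[:3,3]
    return p
def save(p,f,s=1): cv2.imwrite(f,cv2.resize(p["image"][:,:,::-1],None,fx=s,fy=s))
E
python3 - <<'E'
from h import *
for n in ["top","scene"]:
    p=cap(n);save(p,f"pics/{n}1.png",1.42)
    print(n,"C",-np.array(p["R"]).T@p["t"])
    for k,z in dict(short_foot=.03,dot=.05,wedge=.01,jar_green=.03,jar_pink=.03,jar_red=.03,spool=.016,scissors=.005,tin=.02,pliers=.005).items():
        print(k,[(round(d["score"],2),np.round(d["uv"]),np.round(ray(p,d["uv"],z)[:2],3)) for d in spotter.find_in(k,p)[:3]])
print(np.round(r.sense()["ee_rot"],3))
E
```

```text
top C [0.33823921 0.01307468 1.08261097]
short_foot [(0.64, array([318., 137.]), array([ 0.661, -0.052]))]
dot []
wedge [(0.77, array([204., 204.]), array([0.5  , 0.221])), (0.69, array([147., 285.]), array([0.307, 0.347])), (0.6, array([134., 162.]), array([0.603, 0.395]))]
jar_green [(0.6, array([190., 146.]), array([0.638, 0.253]))]
jar_pink [(0.93, array([226., 148.]), array([0.632, 0.169]))]
jar_red [(0.89, array([202., 122.]), array([0.699, 0.228])), (0.61, array([318., 134.]), array([ 0.668, -0.054]))]
spool []
scissors [(0.6, array([225., 254.]), array([0.381, 0.167]))]
tin [(0.72, array([321., 207.]), array([ 0.493, -0.06 ]))]
pliers [(0.95, array([397., 124.]), array([ 0.703, -0.249]))]
scene C [1.38920651 0.34119045 0.81105598]
short_foot [(0.65, array([215., 250.]), array([ 0.65 , -0.052]))]
dot [(0.78, array([217., 253.]), array([ 0.674, -0.035]))]
wedge [(0.67, array([356., 242.]), array([0.497, 0.225])), (0.58, array([428., 295.]), array([0.604, 0.398]))]
jar_green [(0.81, array([358., 275.]), array([0.617, 0.255]))]
jar_pink [(0.82, array([312., 269.]), array([0.633, 0.16 ]))]
jar_red [(0.77, array([342., 297.]), array([0.685, 0.238]))]
spool [(0.59, array([310., 211.]), array([0.434, 0.099])), (0.4, array([119., 254.]), array([ 0.717, -0.25 ]))]
scissors [(0.86, array([338., 209.]), array([0.387, 0.157])), (0.61, array([218., 250.]), array([ 0.621, -0.059]))]
tin [(0.48, array([242., 203.]), array([ 0.466, -0.065]))]
pliers [(0.64, array([121., 255.]), array([ 0.71 , -0.253]))]
[[ 0.    -0.324  0.946]
 [-0.     0.946  0.324]
 [-1.    -0.     0.   ]]
```

View pics/top1.png

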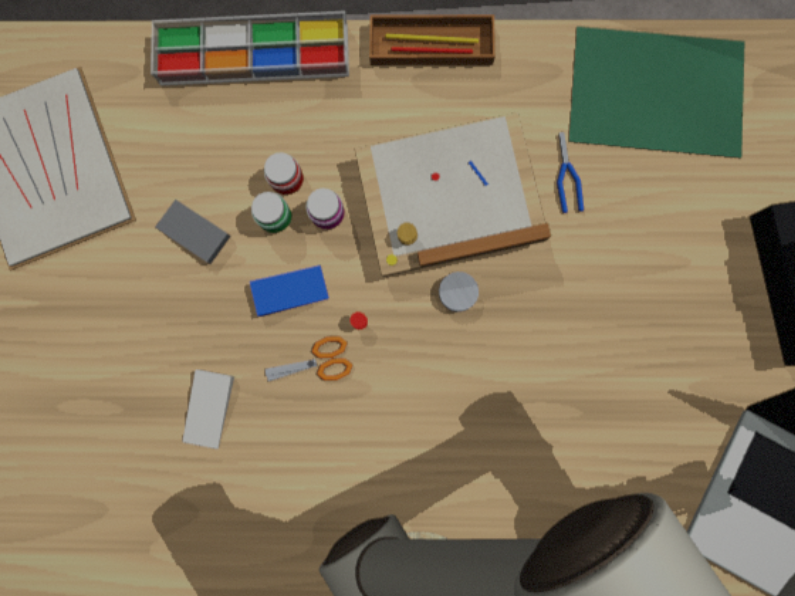

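View pics/scene1.png

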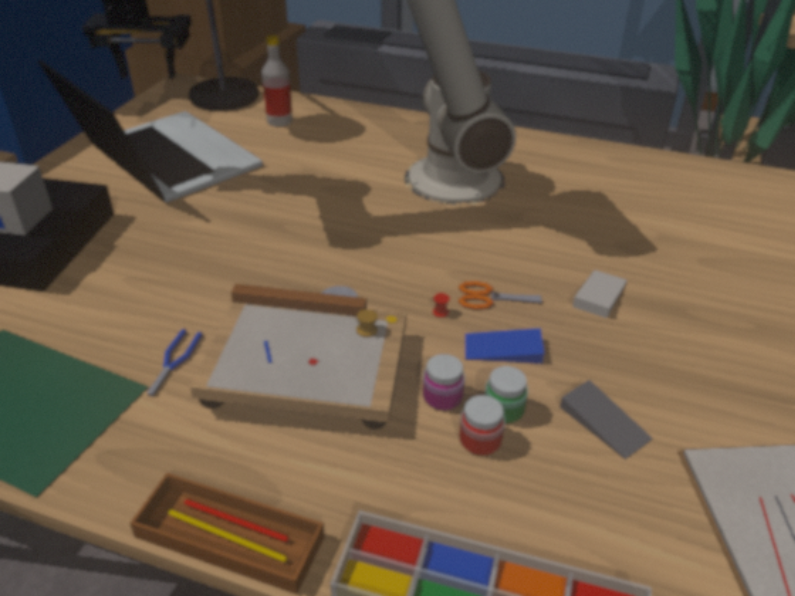

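The top view shows the blue wedge around (289,290), the yellow dot at (391,259), the spool at (358,321) and the pink jar at (325,208). The push line is roughly clear. Next I'll measure these from colour masks.

```bash
python3 - <<'E'
from h import *
p=cap("top");im=cv2.cvtColor(p["image"],cv2.COLOR_RGB2HSV)
def blob(lo,hi,c,rad):
    m=cv2.inRange(im,lo,hi);k=np.zeros_like(m);cv2.circle(k,c,rad,255,-1);return m&k
m=blob((105,150,60),(130,255,255),(204,204),45)
c=max(cv2.findContours(m,0,2)[0],key=cv2.contourArea)
b=cv2.boxPoints(cv2.minAreaRect(c));print("wedge box z=.01",[np.round(ray(p,q,.01)[:2],3) for q in b])
ap=cv2.approxPolyDP(c,3,True)[:,0];print("poly",ap.tolist())
m=blob((22,150,120),(35,255,255),(275,182),12);u=cv2.moments(m,True);print("dotpx",u["m00"],u["m10"]/u["m00"],u["m01"]/u["m00"],ray(p,(u["m10"]/u["m00"],u["m01"]/u["m00"]),.048))
ps=cap("scene");im=cv2.cvtColor(ps["image"],cv2.COLOR_RGB2HSV)
m=blob((22,120,100),(35,255,255),(276,225),10);u=cv2.moments(m,True)
if u["m00"]:print("scene dot",u["m00"],ray(ps,(u["m10"]/u["m00"],u["m01"]/u["m00"]),.048))
g=cv2.resize(ps["image"][215:275,300:410,::-1],None,fx=7,fy=7,interpolation=2);cv2.imwrite("pics/wsc.png",g)
# board edges in top: corners in 1.42 px view
for q in [(383,274),(357,150),(551,237)]: print("corner",ray(p,np.array(q)/1.42,.05)[:2])
for q,z in [((458,291),.024),((358,321),.032),((325,200),.065),((282,165),.065),((270,205),.065),((331,360),.01)]: print(ray(p,np.array(q)/1.42,z)[:2].round(3))
E
```

```text
wedge box z=.01 [array([0.512, 0.289]), array([0.543, 0.171]), array([0.486, 0.155]), array([0.455, 0.273])]
poly [[225, 188], [178, 198], [181, 221], [230, 209]]
dotpx 44.0 275.3181818181818 182.75 [0.54430968 0.04773851 0.048     ]
scene dot 21.0 [0.54390969 0.04859612 0.048     ]
corner [0.5198151  0.06040759]
corner [0.73126846 0.10648053]
corner [ 0.58234372 -0.21403098]
[ 0.496 -0.063]
[0.445 0.101]
[0.64  0.156]
[0.7   0.229]
[0.631 0.246]
[0.382 0.147]
```

View pics/wsc.png

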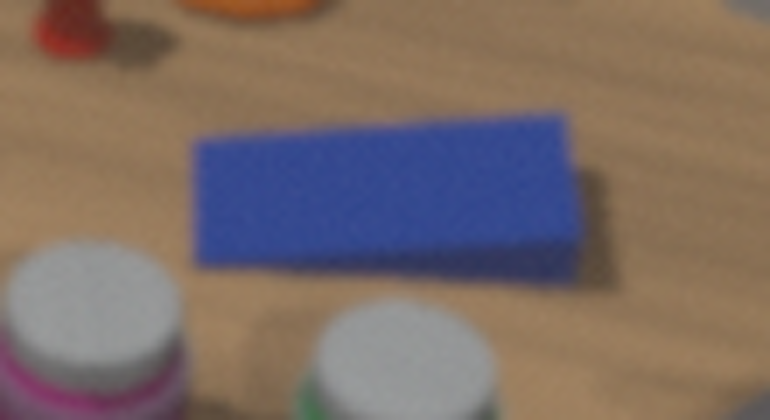

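Thin edge is on the left, facing the board, and the wedge's axis already points at the foot. I'll raise the hand first, then cross over.

Call:
play_rows(commands=[{"fingers": -0.4,"tx": -0.05,"ty": 0,"tz": 0,"ax": 0,"ay": 0,"az": 0},{"fingers": -0.4,"tx": -0.1,"ty": 0,"tz": 0,"ax": 0,"ay": 0,"az": 0},{"fingers": -0.4,"tx": -0.15,"ty": 0,"tz": 0,"ax": 0,"ay": 0,"az": 0},{"fingers": -0.4,"tx": -0.2,"ty": 0,"tz": 0,"ax": 0,"ay": 0,"az": 0},{"fingers": -0.4,"tx": -0.2,"ty": 0,"tz": 0,"ax": 0,"ay": 0,"az": 0}])

```text
time_s: 1.62
tcp_pos: [0.2025, -0.5937, 0.4013]
ee_rot: [[0.006, -0.324, 0.946], [-0.016, 0.946, 0.324], [-1.0, -0.017, 0.0]]
wrist_force: [0.0, -0.1, 2.2]
gripper_width: 0.736
```

```bash
cat >> h.py <<'E'
from scipy.spatial.transform import Rotation as Ro
def to(P,yaw):
    "remaining tool shift/turn (normalised) to TCP P with tool z heading yaw deg"
    s=r.sense();R=np.array(s["ee_rot"]);a=np.radians(yaw);z=np.array([np.cos(a),np.sin(a),0]);x=np.array([0,0,-1.]);G=np.c_[x,np.cross(z,x),z]
    d=R.T@(np.array(P)-s["tcp_pos"]);w=Ro.from_matrix(R.T@G).as_rotvec()
    print("t",s["time_s"],"tcp",np.round(s["tcp_pos"],4),"F",np.round(s["wrist_force"],1),"grip",round(s["gripper_width"],3));print("shift",np.round(d/.75,4),"mm",np.round(d*1e3,1),"turn",np.round(w/np.pi,4))
E
python3 - <<'E'
from h import *
p=cap("top")
print("thin mid",ray(p,(227.5,198.5),.002),"thick mid",ray(p,(179.5,209.5),.022))
to((.475,.314,.40),104.7)
E
```

```text
thin mid [0.51425367 0.16464649 0.002     ] thick mid [0.48413249 0.27512457 0.022     ]
t 1.6667 tcp [ 0.2027 -0.5926  0.3972] F [-0.2  0.1 -1.3] grip 0.721
shift [-0.0139  1.026   0.735 ] mm [-10.5 769.5 551.2] turn [-0.4767 -0.0023  0.0031]
```

Call:
play_rows(commands=[{"fingers": -0.4,"tx": 0,"ty": 0.205,"tz": 0.147,"ax": 0,"ay": 0,"az": 0},{"fingers": -0.4,"tx": 0,"ty": 0.205,"tz": 0.147,"ax": 0,"ay": 0,"az": 0},{"fingers": -0.4,"tx": 0,"ty": 0.205,"tz": 0.147,"ax": 0,"ay": 0,"az": 0},{"fingers": -0.4,"tx": 0,"ty": 0.205,"tz": 0.147,"ax": 0,"ay": 0,"az": 0},{"fingers": -0.4,"tx": 0,"ty": 0.205,"tz": 0.147,"ax": 0,"ay": 0,"az": 0}])

```text
time_s: 2.08
tcp_pos: [0.2568, -0.4068, 0.3911]
ee_rot: [[0.0, -0.325, 0.946], [0.001, 0.946, 0.325], [-1.0, 0.001, 0.0]]
wrist_force: [-0.6, 0.7, -0.4]
gripper_width: 0.7
```

Call:
play_rows(commands=[{"fingers": -0.4,"tx": 0,"ty": 0.205,"tz": 0.147,"ax": 0,"ay": 0,"az": 0},{"fingers": -0.4,"tx": 0,"ty": 0.205,"tz": 0.147,"ax": 0,"ay": 0,"az": 0},{"fingers": -0.4,"tx": 0,"ty": 0.205,"tz": 0.147,"ax": 0,"ay": 0,"az": 0},{"fingers": -0.4,"tx": 0,"ty": 0.205,"tz": 0.147,"ax": 0,"ay": 0,"az": 0},{"fingers": -0.4,"tx": 0,"ty": 0.205,"tz": 0.147,"ax": 0,"ay": 0,"az": 0}])

```text
time_s: 2.5
tcp_pos: [0.3111, -0.226, 0.391]
ee_rot: [[0.0, -0.326, 0.945], [0.001, 0.945, 0.326], [-1.0, 0.001, 0.001]]
wrist_force: [0.1, -0.7, -0.1]
gripper_width: 0.702
```

Call:
play_rows(commands=[{"fingers": -0.4,"tx": 0,"ty": 0.205,"tz": 0.147,"ax": 0,"ay": 0,"az": 0},{"fingers": -0.4,"tx": 0,"ty": 0.205,"tz": 0.147,"ax": 0,"ay": 0,"az": 0},{"fingers": -0.4,"tx": 0,"ty": 0.205,"tz": 0.147,"ax": 0,"ay": 0,"az": 0},{"fingers": -0.4,"tx": 0,"ty": 0.205,"tz": 0.147,"ax": 0,"ay": 0,"az": 0},{"fingers": -0.4,"tx": 0,"ty": 0.205,"tz": 0.147,"ax": 0,"ay": 0,"az": 0}])

```text
time_s: 2.92
tcp_pos: [0.366, -0.0447, 0.3909]
ee_rot: [[-0.0, -0.327, 0.945], [0.001, 0.945, 0.327], [-1.0, 0.001, 0.0]]
wrist_force: [-0.1, -0.6, 0.0]
gripper_width: 0.704
```

Call:
play_rows(commands=[{"fingers": -0.4,"tx": 0,"ty": 0.205,"tz": 0.147,"ax": 0,"ay": 0,"az": 0},{"fingers": -0.4,"tx": 0,"ty": 0.205,"tz": 0.147,"ax": 0,"ay": 0,"az": 0},{"fingers": -0.4,"tx": 0,"ty": 0.205,"tz": 0.147,"ax": 0,"ay": 0,"az": 0},{"fingers": -0.4,"tx": 0,"ty": 0.205,"tz": 0.147,"ax": 0,"ay": 0,"az": 0},{"fingers": -0.4,"tx": 0,"ty": 0.205,"tz": 0.147,"ax": 0,"ay": 0,"az": 0}])

```text
time_s: 3.33
tcp_pos: [0.4208, 0.1368, 0.3902]
ee_rot: [[-0.001, -0.326, 0.945], [-0.0, 0.945, 0.326], [-1.0, 0.0, -0.001]]
wrist_force: [0.4, -0.5, 1.3]
gripper_width: 0.703
```

```bash
python3 -c "
from h import *
to((.475,.314,.30),104.7);print(r.sense()['joints'])"
```

```text
t 3.3333 tcp [0.4208 0.1368 0.3902] F [ 0.4 -0.5  1.3] grip 0.703
shift [0.1201 0.1996 0.1456] mm [ 90.1 149.7 109.2] turn [-4.758e-01 -3.000e-04 -4.000e-04]
[ 3.91584308e+01 -6.12637002e-01 -7.10770450e+00 -4.17243882e-02
 -8.35787000e+01 -1.10104756e+02]
```

Call:
play_rows(commands=[{"fingers": 0.4,"tx": 0.02,"ty": 0.2,"tz": 0.145,"ax": -0.19,"ay": 0,"az": 0},{"fingers": 0.4,"tx": 0.02,"ty": 0.2,"tz": 0.145,"ax": -0.19,"ay": 0,"az": 0},{"fingers": 0.4,"tx": 0.02,"ty": 0.2,"tz": 0.145,"ax": -0.19,"ay": 0,"az": 0},{"fingers": 0.4,"tx": 0.02,"ty": 0.2,"tz": 0.145,"ax": -0.19,"ay": 0,"az": 0},{"fingers": 0.4,"tx": 0.02,"ty": 0.2,"tz": 0.145,"ax": -0.19,"ay": 0,"az": 0}])

```text
time_s: 3.75
tcp_pos: [0.4751, 0.3143, 0.3734]
ee_rot: [[-0.003, -0.804, 0.594], [-0.002, 0.594, 0.804], [-1.0, 0.001, -0.003]]
wrist_force: [0.7, -0.7, -1.4]
gripper_width: 0.406
```

Call:
play_rows(commands=[{"fingers": 0.4,"tx": 0,"ty": 0,"tz": 0,"ax": -0.19,"ay": 0,"az": 0},{"fingers": 0.4,"tx": 0,"ty": 0,"tz": 0,"ax": -0.19,"ay": 0,"az": 0},{"fingers": 0.4,"tx": 0,"ty": 0,"tz": 0,"ax": -0.19,"ay": 0,"az": 0},{"fingers": 0.4,"tx": 0,"ty": 0,"tz": 0,"ax": -0.19,"ay": 0,"az": 0},{"fingers": 0.4,"tx": 0,"ty": 0,"tz": 0,"ax": -0.19,"ay": 0,"az": 0}])

```text
time_s: 4.17
tcp_pos: [0.4745, 0.3105, 0.3753]
ee_rot: [[-0.002, -0.999, 0.041], [-0.001, 0.041, 0.999], [-1.0, 0.001, -0.001]]
wrist_force: [-0.6, 0.2, -0.4]
gripper_width: 0.302
```

Call:
play_rows(commands=[{"fingers": 0.4,"tx": 0.1,"ty": 0,"tz": 0,"ax": -0.095,"ay": 0,"az": 0},{"fingers": 0.4,"tx": 0.1,"ty": 0,"tz": 0,"ax": -0.095,"ay": 0,"az": 0},{"fingers": 0.4,"tx": 0.1,"ty": 0,"tz": 0,"ax": -0.095,"ay": 0,"az": 0},{"fingers": 0.4,"tx": 0.1,"ty": 0,"tz": 0,"ax": -0.095,"ay": 0,"az": 0},{"fingers": 0.4,"tx": 0.1,"ty": 0,"tz": 0,"ax": -0.095,"ay": 0,"az": 0}])

```text
time_s: 4.58
tcp_pos: [0.475, 0.3105, 0.3014]
ee_rot: [[0.0, -0.969, -0.247], [-0.001, -0.247, 0.969], [-1.0, -0.0, -0.001]]
wrist_force: [0.9, -0.3, 0.9]
gripper_width: 0.301
```

```bash
python3 -c "
from h import *
p=cap('wrist');save(p,'pics/w1.png',1.42)
to((.475,.314,.05),104.7)
im=cv2.cvtColor(p['image'],cv2.COLOR_RGB2HSV);m=cv2.inRange(im,(105,150,50),(130,255,255))
c=max(cv2.findContours(m,0,2)[0],key=cv2.contourArea);print(cv2.contourArea(c));a=cv2.approxPolyDP(c,6,True)[:,0]
for q in a: print(q,ray(p,q,.002)[:2].round(4),ray(p,q,.022)[:2].round(4))
for d in spotter.find_in('dot',p)[:2]: print('dot',d['score'],d['uv'],ray(p,d['uv'],.048)[:2].round(4))
"
```

```text
t 4.6333 tcp [0.4753 0.3108 0.3023] F [ 0.5 -0.7  0.5] grip 0.299
shift [ 3.364e-01 -2.000e-04  4.000e-03] mm [ 2.523e+02 -1.000e-01  3.000e+00] turn [-0.0021  0.0001  0.0005]
4461.0
[295  53] [0.4887 0.1563] [0.4888 0.1603]
[250  54] [0.5408 0.1708] [0.5386 0.1742]
[253 153] [0.51   0.2843] [0.5091 0.2825]
[297 151] [0.4557 0.2678] [0.4574 0.2668]
```

View pics/w1.png

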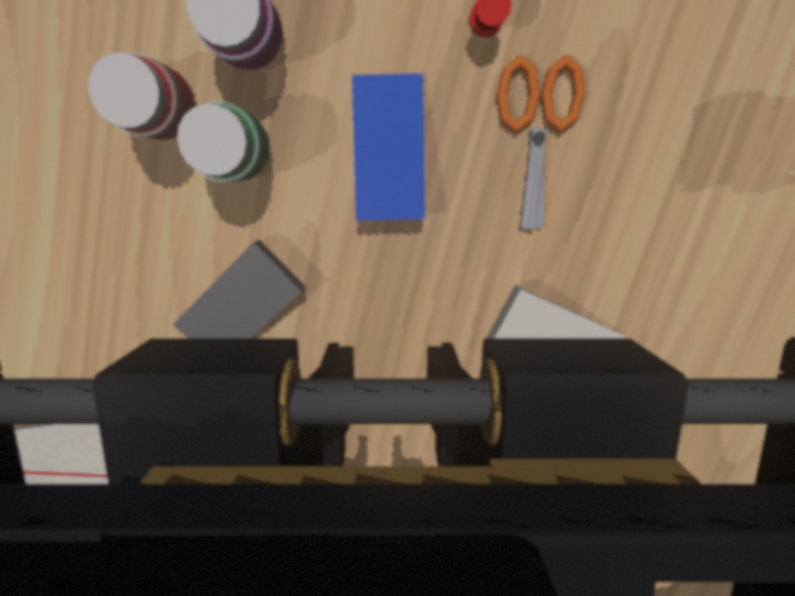

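The view shows the wedge straight ahead of the hand at (390,146) with its thick end nearest. The jars and spool are well to the sides. Going down behind the wedge.

Call:
play_rows(commands=[{"fingers": 0.4,"tx": 0.16,"ty": 0,"tz": 0,"ax": -0.005,"ay": 0,"az": 0},{"fingers": 0.4,"tx": 0.16,"ty": 0,"tz": 0,"ax": -0.005,"ay": 0,"az": 0},{"fingers": 0.4,"tx": 0.16,"ty": 0,"tz": 0,"ax": -0.005,"ay": 0,"az": 0},{"fingers": 0.4,"tx": 0.16,"ty": 0,"tz": 0,"ax": -0.005,"ay": 0,"az": 0},{"fingers": 0.4,"tx": 0.16,"ty": 0,"tz": 0,"ax": -0.005,"ay": 0,"az": 0}])

```text
time_s: 5.1
tcp_pos: [0.475, 0.3104, 0.1816]
ee_rot: [[-0.001, -0.965, -0.264], [-0.002, -0.264, 0.965], [-1.0, 0.001, -0.002]]
wrist_force: [0.5, 0.6, 1.5]
gripper_width: 0.301
```

Call:
play_rows(commands=[{"fingers": 0.4,"tx": 0.05,"ty": 0,"tz": 0,"ax": 0,"ay": 0,"az": 0},{"fingers": 0.4,"tx": 0.1,"ty": 0,"tz": 0,"ax": 0,"ay": 0,"az": 0},{"fingers": 0.4,"tx": 0.14,"ty": 0,"tz": 0,"ax": 0,"ay": 0,"az": 0},{"fingers": 0.4,"tx": 0.15,"ty": 0,"tz": 0,"ax": 0,"ay": 0,"az": 0},{"fingers": 0.4,"tx": 0.15,"ty": 0,"tz": 0,"ax": 0,"ay": 0,"az": 0}])

```text
time_s: 5.52
tcp_pos: [0.4757, 0.3113, 0.0698]
ee_rot: [[0.001, -0.964, -0.264], [-0.0, -0.264, 0.964], [-1.0, -0.001, -0.0]]
wrist_force: [0.3, -0.4, 0.5]
gripper_width: 0.295
```

```bash
python3 -c "
from h import *
to((.474,.311,.025),105.3)"
```

```text
t 5.5167 tcp [0.4757 0.3113 0.0698] F [ 0.3 -0.4  0.5] grip 0.295
shift [0.0598 0.0023 0.0003] mm [44.8  1.7  0.2] turn [ 0.0001 -0.0001  0.0002]
```

Call:
play_rows(commands=[{"fingers": 0.4,"tx": 0.03,"ty": 0.002,"tz": 0,"ax": 0,"ay": 0,"az": 0},{"fingers": 0.4,"tx": 0.05,"ty": 0.002,"tz": 0,"ax": 0,"ay": 0,"az": 0},{"fingers": 0.4,"tx": 0.059,"ty": 0.002,"tz": 0,"ax": 0,"ay": 0,"az": 0},{"fingers": 0.4,"tx": 0.059,"ty": 0.002,"tz": 0,"ax": 0,"ay": 0,"az": 0},{"fingers": 0.4,"tx": 0.059,"ty": 0.002,"tz": 0,"ax": 0,"ay": 0,"az": 0}])

```text
time_s: 5.93
tcp_pos: [0.4748, 0.3115, 0.0271]
ee_rot: [[0.003, -0.964, -0.265], [0.003, -0.264, 0.964], [-1.0, -0.004, 0.002]]
wrist_force: [1.0, -0.3, 1.0]
gripper_width: 0.3
```

Call:
play_rows(commands=[{"fingers": 0.4,"tx": 0,"ty": 0,"tz": -0.01,"ax": 0,"ay": 0,"az": 0},{"fingers": 0.4,"tx": 0,"ty": 0,"tz": -0.02,"ax": 0,"ay": 0,"az": 0},{"fingers": 0.4,"tx": 0,"ty": 0,"tz": -0.03,"ax": 0,"ay": 0,"az": 0},{"fingers": 0.4,"tx": 0,"ty": 0,"tz": -0.037,"ax": 0,"ay": 0,"az": 0},{"fingers": 0.4,"tx": 0,"ty": 0,"tz": -0.044,"ax": 0,"ay": 0,"az": 0}])

```text
time_s: 6.35
tcp_pos: [0.4826, 0.2777, 0.0253]
ee_rot: [[0.001, -0.965, -0.263], [0.001, -0.263, 0.965], [-1.0, -0.001, 0.001]]
wrist_force: [-0.2, 0.7, 0.3]
gripper_width: 0.301
```

Call:
play_rows(commands=[{"fingers": 0.4,"tx": 0,"ty": 0,"tz": -0.01,"ax": 0,"ay": 0,"az": 0},{"fingers": 0.4,"tx": 0,"ty": 0,"tz": -0.02,"ax": 0,"ay": 0,"az": 0},{"fingers": 0.4,"tx": 0,"ty": 0,"tz": -0.03,"ax": 0,"ay": 0,"az": 0},{"fingers": 0.4,"tx": 0,"ty": 0,"tz": -0.04,"ax": 0,"ay": 0,"az": 0},{"fingers": 0.4,"tx": 0,"ty": 0,"tz": -0.05,"ax": 0,"ay": 0,"az": 0}])

```text
time_s: 6.77
tcp_pos: [0.4921, 0.2413, 0.0248]
ee_rot: [[-0.0, -0.965, -0.264], [-0.0, -0.264, 0.965], [-1.0, 0.0, -0.0]]
wrist_force: [0.0, 1.0, -0.2]
gripper_width: 0.3
```

```bash
cat >> h.py <<'E'
def wedge(p):
    im=cv2.cvtColor(p['image'],cv2.COLOR_RGB2HSV);m=cv2.inRange(im,(105,150,40),(130,255,255))
    c=max(cv2.findContours(m,0,2)[0],key=cv2.contourArea);a=cv2.approxPolyDP(c,2.5,True)[:,0]
    for q in a: print(q,ray(p,q,.002)[:2].round(4),ray(p,q,.022)[:2].round(4))
E
python3 -c "
from h import *
to((.474,.311,.025),105.3)
p=cap('top');wedge(p);cv2.imwrite('pics/t2.png',cv2.resize(p['image'][90:260,150:350,::-1],None,fx=3.5,fy=3.5))"
```

```text
t 6.7667 tcp [0.4921 0.2413 0.0248] F [ 0.   1.  -0.2] grip 0.3
shift [-0.0003 -0.0012  0.096 ] mm [-0.2 -0.9 72. ] turn [-0. -0. -0.]
[244 183] [0.5526 0.1254] [0.5486 0.1234]
[202 192] [0.53   0.2271] [0.5264 0.2231]
[208 215] [0.4738 0.2106] [0.4713 0.207 ]
[249 205] [0.4986 0.1123] [0.4956 0.1104]
```

View pics/t2.png

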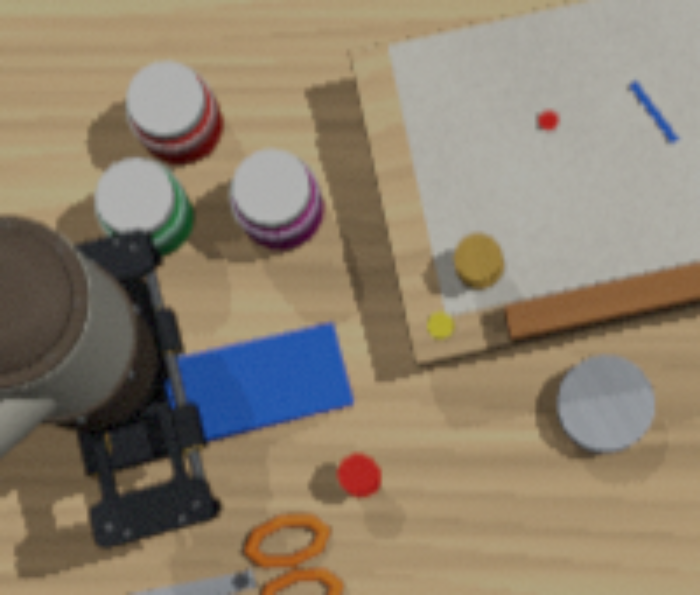

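The wedge is moving straight, with the foot 75 mm ahead of the thin edge and 1.5 mm off to the side. About 115 mm to go.

Call:
play_rows(commands=[{"fingers": 0.4,"tx": 0,"ty": 0,"tz": -0.01,"ax": 0,"ay": 0,"az": 0},{"fingers": 0.4,"tx": 0,"ty": 0,"tz": -0.02,"ax": 0,"ay": 0,"az": 0},{"fingers": 0.4,"tx": 0,"ty": 0,"tz": -0.03,"ax": 0,"ay": 0,"az": 0},{"fingers": 0.4,"tx": 0,"ty": 0,"tz": -0.04,"ax": 0,"ay": 0,"az": 0},{"fingers": 0.4,"tx": 0,"ty": 0,"tz": -0.05,"ax": 0,"ay": 0,"az": 0}])

```text
time_s: 7.23
tcp_pos: [0.5019, 0.2051, 0.0247]
ee_rot: [[-0.0, -0.965, -0.264], [-0.0, -0.264, 0.965], [-1.0, 0.0, -0.0]]
wrist_force: [0.3, 0.4, -0.4]
gripper_width: 0.299
```

Call:
play_rows(commands=[{"fingers": 0.4,"tx": 0,"ty": 0,"tz": -0.008,"ax": 0,"ay": 0,"az": 0},{"fingers": 0.4,"tx": 0,"ty": 0,"tz": -0.016,"ax": 0,"ay": 0,"az": 0},{"fingers": 0.4,"tx": 0,"ty": 0,"tz": -0.024,"ax": 0,"ay": 0,"az": 0},{"fingers": 0.4,"tx": 0,"ty": 0,"tz": -0.032,"ax": 0,"ay": 0,"az": 0},{"fingers": 0.4,"tx": 0,"ty": 0,"tz": -0.04,"ax": 0,"ay": 0,"az": 0}])

```text
time_s: 7.65
tcp_pos: [0.51, 0.1767, 0.0248]
ee_rot: [[0.0, -0.965, -0.264], [0.001, -0.264, 0.965], [-1.0, -0.0, 0.0]]
wrist_force: [-0.9, 3.7, -0.0]
gripper_width: 0.3
```

Call:
play_rows(commands=[{"fingers": 0.4,"tx": 0,"ty": 0,"tz": -0.006,"ax": 0,"ay": 0,"az": 0},{"fingers": 0.4,"tx": 0,"ty": 0,"tz": -0.012,"ax": 0,"ay": 0,"az": 0},{"fingers": 0.4,"tx": 0,"ty": 0,"tz": -0.018,"ax": 0,"ay": 0,"az": 0},{"fingers": 0.4,"tx": 0,"ty": 0,"tz": -0.024,"ax": 0,"ay": 0,"az": 0},{"fingers": 0.4,"tx": 0,"ty": 0,"tz": -0.03,"ax": 0,"ay": 0,"az": 0}])

```text
time_s: 8.07
tcp_pos: [0.5158, 0.1551, 0.0248]
ee_rot: [[0.0, -0.965, -0.264], [0.0, -0.264, 0.965], [-1.0, -0.0, 0.0]]
wrist_force: [-0.7, 2.0, 0.5]
gripper_width: 0.299
```

```bash
python3 -c "
from h import *
to((.5224,.1305,.025),105.3)
p=cap('top');wedge(p)
q=cap('scene')
cv2.imwrite('pics/t3.png',np.vstack([cv2.resize(a['image'][y:y+100,x:x+200,::-1],None,fx=3,fy=3) for a,x,y in((p,190,120),(q,140,190))]))"
```

```text
t 8.0667 tcp [0.5158 0.1551 0.0248] F [-0.7  2.   0.5] grip 0.299
shift [-0.0003  0.0002 -0.034 ] mm [ -0.2   0.1 -25.5] turn [0.0001 0.     0.    ]
[285 192] [0.5307 0.0256] [0.5272 0.0254]
[269 195] [0.5232 0.0643] [0.5198 0.0633]
[264 177] [0.5676 0.077 ] [0.5634 0.0758]
[239 182] [0.555  0.1377] [0.551  0.1354]
[247 204] [0.501  0.1172] [0.498  0.1152]
[285 195] [0.5234 0.0256] [0.52   0.0254]
```

View pics/t3.png

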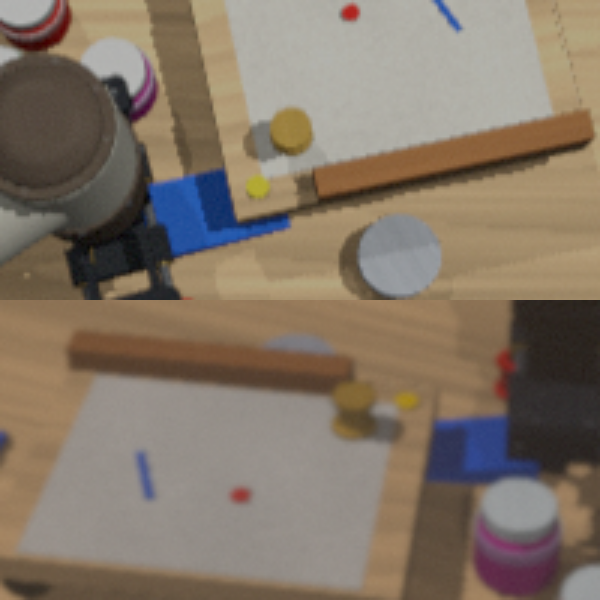

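The wedge is under the board, and the pushing force is 2–4 N. About 25 mm left, so I'll slow down.

Call:
play_rows(commands=[{"fingers": 0.4,"tx": 0,"ty": 0,"tz": -0.006,"ax": 0,"ay": 0,"az": 0},{"fingers": 0.4,"tx": 0,"ty": 0,"tz": -0.012,"ax": 0,"ay": 0,"az": 0},{"fingers": 0.4,"tx": 0,"ty": 0,"tz": -0.017,"ax": 0,"ay": 0,"az": 0},{"fingers": 0.4,"tx": 0,"ty": 0,"tz": -0.022,"ax": 0,"ay": 0,"az": 0},{"fingers": 0.4,"tx": 0,"ty": 0,"tz": -0.026,"ax": 0,"ay": 0,"az": 0}])

```text
time_s: 8.58
tcp_pos: [0.5209, 0.1361, 0.0248]
ee_rot: [[-0.0, -0.965, -0.264], [0.0, -0.264, 0.965], [-1.0, 0.0, 0.0]]
wrist_force: [-1.0, 3.2, -0.3]
gripper_width: 0.297
```

Call:
play_rows(commands=[{"fingers": 0.4,"tx": 0,"ty": 0,"tz": -0.001,"ax": 0,"ay": 0,"az": 0},{"fingers": 0.4,"tx": 0,"ty": 0,"tz": -0.002,"ax": 0,"ay": 0,"az": 0},{"fingers": 0.4,"tx": 0,"ty": 0,"tz": -0.003,"ax": 0,"ay": 0,"az": 0}])

```text
time_s: 8.83
tcp_pos: [0.5214, 0.1343, 0.0248]
ee_rot: [[-0.0, -0.965, -0.264], [-0.0, -0.264, 0.965], [-1.0, 0.0, 0.0]]
wrist_force: [-0.8, 2.4, 0.1]
gripper_width: 0.3
```

Call:
play_rows(commands=[{"fingers": 0.4,"tx": 0,"ty": 0,"tz": -0.001,"ax": 0,"ay": 0,"az": 0},{"fingers": 0.4,"tx": 0,"ty": 0,"tz": -0.002,"ax": 0,"ay": 0,"az": 0},{"fingers": 0.4,"tx": 0,"ty": 0,"tz": -0.003,"ax": 0,"ay": 0,"az": 0}])

```text
time_s: 9.08
tcp_pos: [0.522, 0.1324, 0.0248]
ee_rot: [[0.0, -0.965, -0.264], [0.0, -0.264, 0.965], [-1.0, -0.0, 0.0]]
wrist_force: [-2.2, 4.5, 0.0]
gripper_width: 0.3
```

Call:
play_rows(commands=[{"fingers": 0.4,"tx": 0,"ty": 0,"tz": -0.001,"ax": 0,"ay": 0,"az": 0},{"fingers": 0.4,"tx": 0,"ty": 0,"tz": -0.002,"ax": 0,"ay": 0,"az": 0}])

```text
time_s: 9.25
tcp_pos: [0.5223, 0.1318, 0.0248]
ee_rot: [[0.0, -0.965, -0.263], [0.002, -0.263, 0.965], [-1.0, -0.001, 0.001]]
wrist_force: [-4.3, 9.9, 0.5]
gripper_width: 0.299
```

Call:
play_rows(commands=[{"fingers": 0.4,"tx": 0,"ty": 0,"tz": 0,"ax": 0,"ay": 0,"az": 0}])

```text
time_s: 9.33
tcp_pos: [0.5223, 0.1318, 0.0248]
ee_rot: [[0.0, -0.965, -0.263], [0.002, -0.263, 0.965], [-1.0, -0.001, 0.001]]
wrist_force: [-2.5, 7.5, -0.3]
gripper_width: 0.3
```

The force has risen steeply to 10 N, so the board is level on its stops, right where expected. Backing the hand off.

Call:
play_rows(commands=[{"fingers": 0.4,"tx": 0,"ty": 0,"tz": 0.01,"ax": 0,"ay": 0,"az": 0},{"fingers": 0.4,"tx": 0,"ty": 0,"tz": 0.025,"ax": 0,"ay": 0,"az": 0},{"fingers": 0.4,"tx": 0,"ty": 0,"tz": 0.05,"ax": 0,"ay": 0,"az": 0},{"fingers": 0.4,"tx": 0,"ty": 0,"tz": 0.06,"ax": 0,"ay": 0,"az": 0},{"fingers": 0.4,"tx": 0,"ty": 0,"tz": 0.06,"ax": 0,"ay": 0,"az": 0}])

```text
time_s: 9.75
tcp_pos: [0.5103, 0.1755, 0.0249]
ee_rot: [[0.0, -0.964, -0.266], [-0.0, -0.266, 0.964], [-1.0, -0.0, -0.0]]
wrist_force: [-0.8, 0.3, -0.1]
gripper_width: 0.296
```

Call:
play_rows(commands=[{"fingers": 0.4,"tx": -0.05,"ty": 0,"tz": 0,"ax": 0,"ay": 0,"az": 0},{"fingers": 0.4,"tx": -0.1,"ty": 0,"tz": 0,"ax": 0,"ay": 0,"az": 0},{"fingers": 0.4,"tx": -0.15,"ty": 0,"tz": 0,"ax": 0,"ay": 0,"az": 0},{"fingers": 0.4,"tx": -0.2,"ty": 0,"tz": 0,"ax": 0,"ay": 0,"az": 0},{"fingers": 0.4,"tx": -0.25,"ty": 0,"tz": 0,"ax": 0,"ay": 0,"az": 0}])

```text
time_s: 10.17
tcp_pos: [0.51, 0.1732, 0.2141]
ee_rot: [[-0.0, -0.965, -0.264], [-0.001, -0.264, 0.965], [-1.0, 0.001, -0.0]]
wrist_force: [1.3, 1.8, -0.2]
gripper_width: 0.297
```

Call:
play_rows(commands=[{"fingers": 0.4,"tx": 0,"ty": 0,"tz": 0.1,"ax": 0,"ay": 0,"az": 0},{"fingers": 0.4,"tx": 0,"ty": 0,"tz": 0.2,"ax": 0,"ay": 0,"az": 0},{"fingers": 0.4,"tx": 0,"ty": 0,"tz": 0.2,"ax": 0,"ay": 0,"az": 0},{"fingers": 0.4,"tx": 0,"ty": 0,"tz": 0.2,"ax": 0,"ay": 0,"az": 0},{"fingers": 0.4,"tx": 0,"ty": 0,"tz": 0.2,"ax": 0,"ay": 0,"az": 0}])

```text
time_s: 10.58
tcp_pos: [0.4701, 0.3223, 0.2121]
ee_rot: [[0.001, -0.963, -0.268], [0.001, -0.268, 0.963], [-1.0, -0.001, 0.0]]
wrist_force: [0.2, 0.0, -0.3]
gripper_width: 0.303
```

```bash
python3 -c "
from h import *
to((.5224,.1305,.025),105.3)
for n,c in(('top',(275,182)),('scene',(276,225))):
    p=cap(n);im=cv2.cvtColor(p['image'],cv2.COLOR_RGB2HSV)
    k=np.zeros(im.shape[:2],np.uint8);cv2.circle(k,c,12,255,-1);m=cv2.inRange(im,(22,120,100),(35,255,255))&k;u=cv2.moments(m,True)
    uv=[u['m10']/u['m00'],u['m01']/u['m00']];print(n,u['m00'],uv,'z.048',ray(p,uv,.048)[:2].round(4),'z.056',ray(p,uv,.056)[:2].round(4))
    if n=='top':wedge(p);P=p
cv2.imwrite('pics/t4.png',np.vstack([cv2.resize(a['image'][y:y+100,x:x+200,::-1],None,fx=3,fy=3) for a,x,y in((P,190,120),(p,140,190))]))
"
```

```text
t 10.5833 tcp [0.4701 0.3223 0.2121] F [ 0.2  0.  -0.3] grip 0.303
shift [ 0.2494  0.0015 -0.2652] mm [ 187.     1.1 -198.9] turn [0.0014 0.0001 0.0002]
top 49.0 [275.46938775510205, 181.42857142857142] z.048 [0.5474 0.0474] z.056 [0.5458 0.0471]
[243 181] [0.5575 0.128 ] [0.5535 0.1258]
[248 204] [0.501  0.1147] [0.498  0.1129]
[295 192] [0.5308 0.0014] [0.5273 0.0017]
[294 189] [0.5382 0.0039] [0.5345 0.0041]
[269 194] [0.5257 0.0643] [0.5222 0.0634]
[264 177] [0.5676 0.077 ] [0.5634 0.0758]
scene 25.0 [274.76, 222.0] z.048 [0.5365 0.0445] z.056 [0.5454 0.0476]
```

View pics/t4.png

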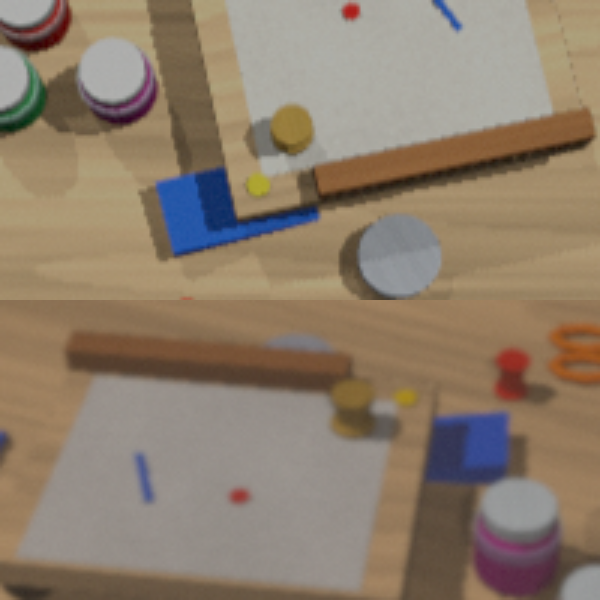

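Both cameras put the dot at the same spot only for a height of 56 mm, which means level. The hand is clear and nothing else has moved, so I'm handing in.

```bash
python3 -c "
from h import *
print(job.finish_job())"
```

```text
the job is handed in; nothing more can be done
None
```

I pushed the blue wedge, thin edge first, about 160 mm along the desk and under the short foot. The hand pushed flat on its thick end with two fingertips. I stopped when the push force rose from about 3 N to about 10 N, which is where the board was expected to meet its stops. Then I backed the hand off and raised it clear, and handed in at about 10.7 s on the robot's clock.

**Last checks:**
- **Board level:** the top and scene cameras agree on the yellow dot's position to under 1 mm at the level height of 56 mm. At the tipped height of 48 mm they differ by about 11 mm.
- **Wedge position:** the foot sits at about x = -0.018 m in the wedge's frame, inside the allowed -0.03 to 0.05 m.
- **Surroundings:** the jars, spool and tin look undisturbed in the final picture. The scissors show only in part and the pliers barely, but the hand's path stayed away from both.
- **Wrist force:** it was near zero after the hand withdrew.

No check failed or disagreed. I did not measure the force between foot and wedge directly.

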